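Clamp the tip box into the corner stop

TASK

Load the blue pipette tip box into the metal corner stop on the bench by pushing only: push it gently along the bench until its long far side is flush against the back rail, between the end stop and the orange clamp; then push the orange clamp along the rail until it holds the box snugly against the end stop. Do not grip, lift or tip the box, and leave everything else where it stands.

Things in the scene. Friction and masses are not known exactly. Their poses are not given: they have to be found in the camera images.
- tip_box: closed pipette tip box, blue base, clear lid, 0.2 to 0.35 kg, loose in front of the opening of the corner stop, turned up to 0.25 rad from square. Body 68 deep (x -35 to +33) x 122 wide (y -61 to +61) x 68 high, mm. Origin: centre of the underside. z up; -x: near long side, +x: far long side with the lid hinge, which goes against the back rail
- dock: aluminium corner stop fixed to the bench, place and yaw vary. Origin: inner corner, on the bench; x points away from the robot. Back rail: near face is x = 0, from y = 0 to -282 mm, 22 thick, 30 high. End stop: inner face is y = 0, from the rail to x = -78, 18 thick (to +y), 30 high. Loaded, the box centre is at x = -33, y = -61 mm, axes parallel
- clamp (a joint): travel (m) of the orange clamp along the back rail; starts at 0 to 0.03, grows toward the end stop (+y of dock). Its inner face is at y = -0.217 + joint in the dock frame, so it reads 0.095 when the box is held. About 3 N friction; it stays where it is left
- clamp_outer (a point): centre of the orange clamp's outer face, to be pushed toward +y of dock: upright plate 56 mm wide (x of dock -62 to -6), 16 thick, from 3 to 75 above the bench; this point is 45 above the bench, 34 in front of the rail. A black saddle rides on the rail beside it (x over -10, 48 long, 42 high)
- flask_red: stoppered volumetric flask with a round bulb and long neck, pale red contents, 61 wide x 167 high; bystander, origin at the centre of its underside
- crucible: porcelain crucible, 42 wide x 36 high; bystander, origin at the centre of its underside
- small_bottle: small white bottle with a blue cap, 60 wide x 109 high; bystander, origin at the centre of its underside
- timer: flat square bench timer, 62 x 62 x 18; bystander, origin at the centre of its underside
- weighing_bottle: small clear weighing bottle with a stopper, 37 wide x 51 high; bystander, origin at the centre of its underside
- media_bottle: brown media bottle with a blue cap, 85 wide x 189 high; bystander, origin at the centre of its underside

How it is judged:
On the way:
1. the box stands flush against the back rail while the clamp is still open (x of tip_box in the frame of dock between -0.0375 and -0.028 m and angle between the x axis of tip_box and the x axis of dock, either way round below 0.05 rad and value of joint clamp below 0.075 m), for 0.1 s.
At the end, for the whole second after the job is handed in: The tip box stands level and at rest on the bench, its far side within 4 mm of the back rail and square to it (0.05 rad), its end within 3.5 mm of the end stop, and the clamp is closed on it (joint over 0.0915) (x of tip_box in the frame of dock between -0.0375 and -0.028 m and angle between the x axis of tip_box and the x axis of dock, either way round below 0.05 rad and y of tip_box in the frame of dock between -0.0645 and -0.056 m and value of joint clamp above 0.0915 m and height (world z) of tip_box below 0.004 m and angle between tip_box's own z axis and vertical below 0.05 rad and linear speed of tip_box below 0.01 m/s); the robot touches nothing.
It fails at once if the tip box is lifted more than 10 mm (height (world z) of tip_box above 0.01 m).
It fails at once if the tip box is tipped more than 0.15 rad (angle between tip_box's own z axis and vertical above 0.15 rad).
It fails at once if the tip box is gripped or shoved hard (over 40 N from the fingers) (contact force between the fingers and tip_box above 40 N).
It fails at once if another object is moved more than 15 mm or tipped over 0.2 rad (distance of any of flask_red, crucible, small_bottle, timer, weighing_bottle, media_bottle from where it was at the start of the episode above 0.015 m or angle between any of flask_red, crucible, small_bottle, timer, weighing_bottle, media_bottle's own z axis and vertical above 0.2 rad).
It also fails if it takes over 48 s, if anything falls off the work surface, if the arm or the gripper's body presses on something with over 40 N, if the wrist force passes 120 N, or if a joint passes its speed limit or range.

ROBOT

A 6-joint arm with a two-finger parallel gripper is mounted at the origin on a cart in front of the work surface, level with it; the furniture and walls round the work are solid. World frame = base frame: x ahead of the robot, y to its left, z up, the work surface at z = 0. Lengths are in m, angles in rad, forces in N, time in s.
With the tool pointing down it reaches from about 0.3 to 0.775 m from the base axis. Payload 14.6 kg.
Tool frame: the origin (TCP) lies on the centre line of the jaws, within the pads' length; the fingertips stand ctrl.tcp_to_tips ahead of it and the grasp point (between the pads) lies 2 mm behind it (ctrl.tcp_to_tips is the distance from the TCP to the fingertips, in m); z points along the fingers, y is the line along which they close (so a half turn about z gives the same grasp; the last joint's range is limited). The gripper opens to 94 mm and grips with 3 to 60 N. Pads are 16 mm wide; open, the fingers measure 119 mm over their backs; the gripper's body (75 mm by 177 mm) begins 78 mm behind the grasp point.
Start: joints at [1.202, 0.3, 1.521, -0, 1.321, -0.067], TCP at [0.163, 0.525, 0.222] pointing down, gripper open.
Joint ranges: [-3.03, 3.03], [-0.79, 2.21], [0.23, 2.52], [-1.04, 4.18], [0, 3.07], [-2.55, 2.55]. Speed limits (rad/s): [2.22, 2.22, 2.57, 3.14, 3.14, 3.14].

INTERFACE

Orientations are given as [roll, pitch, yaw] about the fixed x, y, z axes, in that order (R = Rz(yaw) Ry(pitch) Rx(roll)).
In Python, from station import telemetry, viewer, hand_in, ctrl gives the robot as it stands.
- The arm moves only by the tool step_arm, never from a script. Its argument "plan" is a list of rows, each an object of numbers: "dx", "dy", "dz": the shift along the tool's x, y, z scaled (see below); "rx", "ry", "rz": the turn, a rotation vector about the tool's x, y, z scaled (see below); "claw": the closure, from 0 (fully open) to 1 (shut). In form: [{"dx": .., "dy": .., "dz": .., "rx": .., "ry": .., "rz": .., "claw": ..}, ...]. A call has 1 to 10 rows; each row shifts and turns the commanded pose from where the row before left it, along the tool's axes as they then stand; what a row does not reach is not made up. The controller multiplies each number of a shift by 0.1 m and each number of a turn by 90 degrees. A row lasts 1/10 s, in which the tool goes at most 50 mm and 8.59 degrees, less where a joint would pass 70% of its speed; a pose out of reach is approached as far as the arm can. A call with a number of a shift or a turn outside -1 to 1 is refused whole. A call with a gripper value outside its range is refused whole. The fingers move at their own pace and stop on an object; "grip_force" is the grip in N (left out, the last holds). Time passes only in rows, so rows that do not move let the fingers close. It gives the time, the measured TCP pose, the force, the opening and the grip force at its end, in the units of the state.
- telemetry.get_obs(): the state, without advancing time (a new reading comes with each control period).
- viewer.camera(name): name is "scene" or "top" or "wrist"; returns a dict with "img" (384x512x3 uint8, red, green, blue), "z_map" (384x512 float32, m along the optical axis (not along the pixel's ray), 0 where there is no reading), "fx", "fy", "cx", "cy" (pixels), "R" (3x3) and "t" (3): a world point X has camera coordinates R X + t; the wrist camera has in their place "tool_from_camera" (4x4, takes a point from camera to tool coordinates, whose origin is the TCP and whose axes are the flange's). Camera axes: x right, y down, z forward; pixel columns grow to the right and rows downward; lengths in m; the calibration is good to about 2 mm. A picture is of the moment at which its call begins: read the wrist's pose just before it.
- hand_in(): hands the job in; it is judged then, once.
Trained networks look in a picture, given as the dict that the camera call returned (one of the last four; its "shot" number tells which), for a name from the list of things; names that differ only in an ending like _2 or _b are one class to them, and where a whole thing is asked for, a point or a joint stands for the part that bears it (a point fixed in the world has none). Each returns a list of dicts, best first, with "score" (0 to 1); they miss things now and then, are a little off and sometimes report something else, mostly with a low value. They report only what shows in the picture. A call takes as long as a camera call.
- viewer.recognise(target, picture): "rect" ([left, top, right, bottom] in pixels, round what is visible of it).
The state is a dict: "time_s": time; "qpos": joint angles; "joint_vel": joint speeds; "tau": joint torques, N m; "ee_pos": TCP position; "eef_rot": TCP orientation; "force": force on the tool from outside, world axes, zero at the start; "moment": the same for the moment, N m; "grip_width": finger opening in m; "grip_force": force on a finger pad.
Only numpy, scipy, OpenCV 4.12 (cv2) and the standard library are available. Lean on these libraries where they do the work, as an engineer would, in place of code of your own. Each camera call takes 0.05 s, during which the arm holds its last target. There are 200 camera calls.

## Working session

There is one attempt and no reset: what is moved stays moved. The work goes in short steps, Python scripts to look and compute and a tool call to move; the robot and the scene stay as the last step left them, time stands still between calls to the robot, and variables do not carry over. Pictures are saved under pics/ and viewed, at most 10 in all, crops included, and the job is handed in when it is done.

Besides the shell and the picture viewer there is one more tool, called after ">>>" as a command line: name --argument value ..., lists and objects as JSON in quotes. step_arm: Moves the arm, as the interface text tells. Shifts and turns lie within -1 to 1; 1 stands for 0.1 m of shift or 90 degrees of turn. Its arguments: {"type":"object","properties":{"plan":{"type":"array"},"grip_force":{"type":"number"}},"required":["plan"]}

```bash
mkdir -p pics; cat > h.py <<'E'
import numpy as np,cv2
from station import telemetry,viewer,hand_in,ctrl
def cloud(p):
    z=p["z_map"];v,u=np.mgrid[:384,:512]
    c=np.stack([(u-p["cx"])/p["fx"]*z,(v-p["cy"])/p["fy"]*z,z],-1)
    X=(c-p["t"])@p["R"]
    X[z==0]=np.nan
    return X
E
python3 - <<'E'
from h import *
o=telemetry.get_obs();print({k:np.round(v,3) for k,v in o.items()},ctrl.tcp_to_tips)
ims=[]
for n in ["top","scene"]:
    p=viewer.camera(n);np.savez(n+".npz",**{k:v for k,v in p.items()});ims.append(p["img"])
    X=cloud(p)
    for t in ["tip_box","dock","clamp","flask_red","crucible","small_bottle","timer","weighing_bottle","media_bottle"]:
        for r in viewer.recognise(t,p)[:1]:
            a,b,c,d=np.array(r["rect"]).astype(int)
            m=X[b:d,a:c].reshape(-1,3);m=m[m[:,2]>0.012]
            print(n,t,round(r["score"],2),a,b,c,d,np.round(np.nanpercentile(m,[5,50,95],axis=0),3).tolist() if len(m) else 0)
    cv2.imwrite(f"pics/{n}.png",cv2.resize(p["img"][:,:,::-1],(768,576)))
E
```

```text
{'time_s': np.float64(0.0), 'qpos': array([ 1.202,  0.3  ,  1.522, -0.   ,  1.321, -0.067]), 'joint_vel': array([ 0.001,  0.001, -0.001, -0.   ,  0.002,  0.002]), 'tau': array([-0.0000e+00, -5.3181e+01, -3.5274e+01,  7.1000e-02,  2.4000e-02,
       -0.0000e+00]), 'ee_pos': array([0.163, 0.525, 0.222]), 'eef_rot': array([-3.14, -0.  ,  2.84]), 'force': array([-0.26 ,  1.164,  0.136]), 'moment': array([ 0.01 , -0.054, -0.038]), 'grip_force': np.float64(0.0), 'grip_width': np.float64(0.094)} 0.017
top tip_box 0.57 189 178 237 205 [[0.441, -0.139, 0.055], [0.472, -0.084, 0.066], [0.504, -0.029, 0.071]]
top dock 0.74 180 128 289 172 [[0.553, -0.27, 0.02], [0.614, -0.149, 0.03], [0.637, 0.004, 0.073]]
top clamp 0.95 253 133 274 169 [[0.542, -0.249, 0.028], [0.603, -0.217, 0.043], [0.627, -0.2, 0.076]]
top flask_red 0.64 89 118 126 147 [[0.61, 0.182, 0.024], [0.629, 0.21, 0.053], [0.661, 0.256, 0.165]]
top crucible 0.72 129 213 143 228 [[0.382, 0.119, 0.014], [0.399, 0.144, 0.027], [0.415, 0.154, 0.036]]
top small_bottle 0.91 316 180 343 202 [[0.447, -0.425, 0.029], [0.47, -0.399, 0.102], [
[... 622 characters left out ...]
59, -0.219, 0.04], [0.622, -0.177, 0.074]]
scene flask_red 0.72 184 94 202 138 [[0.604, 0.18, 0.019], [0.629, 0.205, 0.054], [0.735, 0.289, 0.161]]
scene crucible 0.71 151 170 167 184 [[0.379, 0.117, 0.014], [0.398, 0.14, 0.026], [0.413, 0.153, 0.035]]
scene small_bottle 0.67 312 217 335 256 [[0.441, -0.435, 0.021], [0.452, -0.412, 0.076], [0.482, -0.388, 0.107]]
scene timer 0.57 259 260 292 285 [[0.311, -0.377, 0.012], [0.336, -0.351, 0.014], [0.362, -0.327, 0.016]]
scene weighing_bottle 0.49 354 222 369 240 [[0.472, -0.505, 0.018], [0.571, -0.475, 0.037], [0.588, -0.456, 0.135]]
scene media_bottle 0.95 351 215 399 287 [[0.446, -0.569, 0.023], [0.464, -0.533, 0.113], [0.572, -0.474, 0.186]]
```

View pics/top.png

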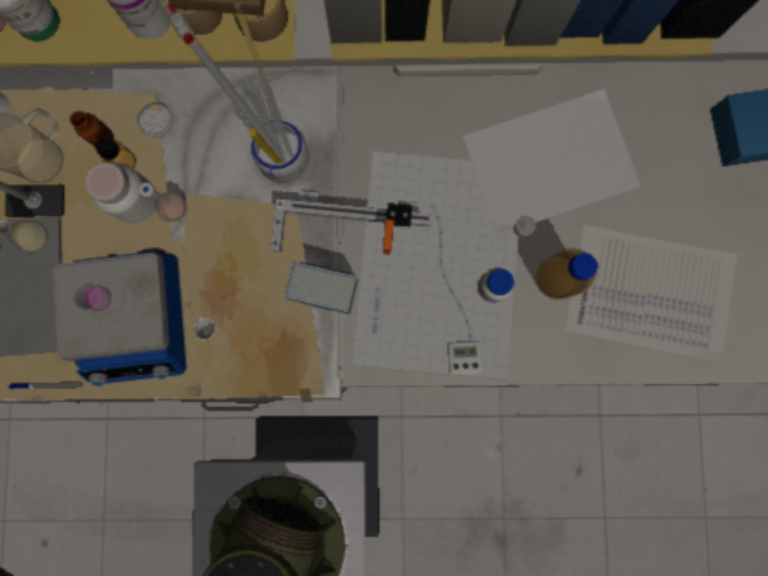

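View pics/scene.png

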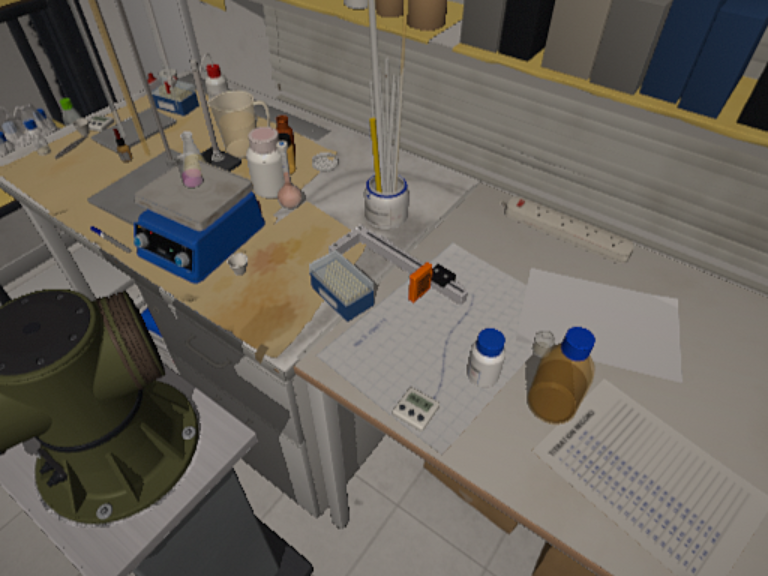

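The pictures show the box at about (320,287) in the enlarged top view, the dock corner at about (283,210), and the orange clamp at about (388,235). I'll fit these precisely from depth.

```bash
python3 - <<'E'
from h import *
for n in ["top","scene"]:
    p=dict(np.load(n+".npz"));X=cloud(p).reshape(-1,3)
    im=p["img"].reshape(-1,3).astype(int)
    x,y,z=X.T
    b=(x>.41)&(x<.53)&(y>-.17)&(y<0.01)&(z>.06)&(z<.08)
    r=cv2.minAreaRect(X[b][:,:2].astype(np.float32)*1000);print(n,"box",r,b.sum(),np.round(cv2.boxPoints(r)).tolist(),np.median(z[b]))
    d=(x>.53)&(x<.68)&(y>-.33)&(y<.05)&(z>.024)&(z<.036)
    P=X[d][:,:2]
    r=(P[:,0]>.585)&(P[:,1]<-.01)
    for _ in range(4):
        c=np.polyfit(P[r][:,1],P[r][:,0],1);e=P[:,0]-np.polyval(c,P[:,1]);r=(abs(e)<.014)&(P[:,1]<-.02)
    print(n,"rail x=",c,"resid",np.percentile(e[r],[2,50,98]),"y",P[r][:,1].min(),P[:,1].max())
    s=(P[:,0]<.585)&(P[:,1]>-.03);print("endstop",np.percentile(P[s],[2,50,98],axis=0).round(4).tolist(),s.sum())
    o=(im[:,0]>150)&(im[:,1]<130)&(im[:,2]<70)&(x>.5)&(x<.66)&(y<-.1)&(y>-.35)
    print("clamp",np.percentile(X[o],[2,50,98],axis=0).round(4).tolist(),o.sum())
    ot=o&(z>.068)
    if ot.sum()>4: print(cv2.minAreaRect(X[ot][:,:2].astype(np.float32)*1000))
E
```

```text
top box ((472.98040771484375, -83.21967315673828), (121.870849609375, 67.9978256225586), 76.1362533569336) 1099 [[425.0, -134.0], [491.0, -151.0], [521.0, -32.0], [455.0, -16.0]] 0.0665901030319587
top rail x= [0.11111608 0.63534561] resid [-1.07269361e-02 -5.94130323e-05  1.11816609e-02] y -0.2919239236841164 0.013747900543336607
endstop [[0.5474, -0.0051], [0.5648, 0.0043], [0.5836, 0.0131]] 82Traceback (most recent call last):
  File "<stdin>", line 16, in <module>
    return _quantile_unchecked(
        a, q, axis, out, overwrite_input, method, keepdims, weights)
    return _ureduce(a,
                    func=_quantile_ureduce_func,
    ...<5 lines>...
                    overwrite_input=overwrite_input,
                    method=method)
    r = func(a, **kwargs)
    result = _quantile(arr,
                       quantiles=q,
    ...<2 lines>...
                       out=out,
                       weights=wgt)
    slices_having_nans = np.isnan(arr[-1, ...])
                                  ~~~^^^^^^^^^
IndexError: index -1 is out of bounds for axis 0 with size 0
```

```bash
python3 - <<'E'
from h import *
for n in ["top","scene"]:
    p=dict(np.load(n+".npz"));X=cloud(p).reshape(-1,3);x,y,z=X.T
    im=p["img"].reshape(-1,3).astype(int)
    for lo in (.1,.2,.3,.4):
      for yl in (-.2,0,.1,.2,.3,.4):
        m=(x>lo)&(x<lo+.1)&(y>yl)&(y<yl+.1)
        if m.any() and np.nanmax(z[m])>.04: print(n,lo,yl,round(np.nanmax(z[m]),3))
    o=(im[:,0]>im[:,2]*2)&(im[:,0]>1.5*im[:,1])&(x>.5)&(x<.66)&(y<-.1)&(y>-.35)
    if o.any():
        print("clamp",o.sum(),np.percentile(X[o],[2,50,98],axis=0).round(4).tolist())
        D=X[o][:,:2]-[.6231,-.0112];c,s=np.cos(-.1107),np.sin(-.1107)
        print(np.percentile(D@np.array([[c,-s],[s,c]]),[2,25,50,75,98],axis=0).round(4).tolist())
E
```

```text
top 0.1 0 0.277
top 0.1 0.2 0.561
top 0.2 0.3 0.06
top 0.3 0.1 0.14
top 0.3 0.2 0.14
top 0.3 0.3 0.14
top 0.4 -0.2 0.075
top 0.4 0.1 0.14
top 0.4 0.2 0.194
top 0.4 0.3 0.196
clamp 123 [[0.5393, -0.2201, 0.0276], [0.5657, -0.2108, 0.0732], [0.5995, -0.2026, 0.0788]]
[[-0.0615, -0.2108], [-0.0515, -0.2076], [-0.0351, -0.2041], [-0.0195, -0.2006], [-0.0004, -0.1973]]
scene 0.1 0 0.274
scene 0.2 0.3 0.068
scene 0.3 0.1 0.137
scene 0.3 0.2 0.137
scene 0.3 0.3 0.139
scene 0.4 -0.2 0.07
scene 0.4 0.1 0.137
scene 0.4 0.2 0.193
scene 0.4 0.3 0.192
clamp 284 [[0.5348, -0.2198, 0.011], [0.5556, -0.2145, 0.0501], [0.5997, -0.2007, 0.0756]]
[[-0.0661, -0.2127], [-0.0608, -0.2112], [-0.045, -0.2101], [-0.0272, -0.205], [-0.0028, -0.1965]]
```

>>> step_arm --plan '[{"dx": -0.26, "dy": -0.37, "claw": 0.4}, {"dx": -0.26, "dy": -0.37, "claw": 0.4}, {"dx": -0.26, "dy": -0.37, "claw": 0.4}, {"dx": -0.26, "dy": -0.37, "claw": 0.4}, {"dx": -0.26, "dy": -0.37, "claw": 0.4}, {"dx": -0.26, "dy": -0.37, "claw": 0.4}, {"dx": -0.26, "dy": -0.37, "claw": 0.4}, {"dx": -0.26, "dy": -0.37, "claw": 0.4}, {"dx": -0.26, "dy": -0.37, "claw": 0.4}, {"dx": -0.26, "dy": -0.37, "claw": 0.4}]'

```text
$.plan[0]: bad value
```

>>> step_arm --plan '[{"dx": -0.26, "dy": -0.37, "claw": 0.4}, {"dx": -0.26, "dy": -0.37, "claw": 0.4}, {"dx": -0.26, "dy": -0.37, "claw": 0.4}, {"dx": -0.26, "dy": -0.37, "claw": 0.4}, {"claw": 0.4}, {"claw": 0.4}]'

```text
$.plan[0]: bad value
```

```bash
python3 - <<'E'
from h import *
o=telemetry.get_obs();print({k:np.round(o[k],3) for k in("time_s","qpos","ee_pos","eef_rot","grip_width","force")})
p=viewer.camera("wrist");np.savez("w.npz",**p,pos=o["ee_pos"],rot=o["eef_rot"])
print(p["tool_from_camera"].round(3).tolist())
cv2.imwrite("pics/w1.png",p["img"][:,:,::-1])
E
```

```text
{'time_s': np.float64(1.0), 'qpos': array([ 1.202,  0.3  ,  1.521,  0.   ,  1.321, -0.067]), 'ee_pos': array([0.163, 0.525, 0.222]), 'eef_rot': array([-3.142, -0.   ,  2.84 ]), 'grip_width': np.float64(0.094), 'force': array([-0.057, -0.852, -0.249])}
[[0.0, -0.972, -0.236, 0.069], [1.0, -0.0, 0.001, -0.001], [-0.001, -0.236, 0.972, -0.162], [0.0, 0.0, 0.0, 1.0]]
```

View pics/w1.png

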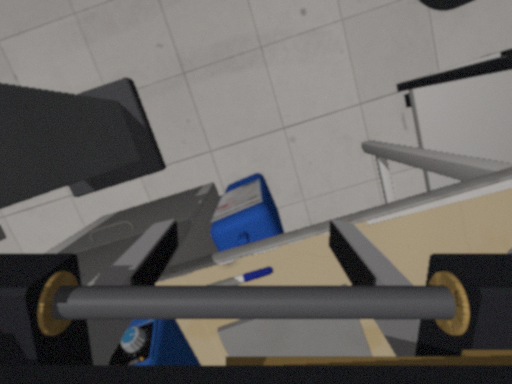

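The arm hasn't moved: the call was refused, so the wrist view shows only the floor and bench edge. I'll give every key in each row this time.

>>> step_arm --plan '[{"dx": -0.26, "dy": -0.37, "dz": 0, "rx": 0, "ry": 0, "rz": 0, "claw": 0.4}, {"dx": -0.26, "dy": -0.37, "dz": 0, "rx": 0, "ry": 0, "rz": 0, "claw": 0.4}, {"dx": -0.26, "dy": -0.37, "dz": 0, "rx": 0, "ry": 0, "rz": 0, "claw": 0.4}, {"dx": -0.26, "dy": -0.37, "dz": 0, "rx": 0, "ry": 0, "rz": 0, "claw": 0.4}, {"dx": -0.26, "dy": -0.37, "dz": 0, "rx": 0, "ry": 0, "rz": 0, "claw": 0.4}, {"dx": -0.26, "dy": -0.37, "dz": 0, "rx": 0, "ry": 0, "rz": 0, "claw": 0.4}, {"dx": -0.26, "dy": -0.37, "dz": 0, "rx": 0, "ry": 0, "rz": 0, "claw": 0.4}, {"dx": -0.26, "dy": -0.37, "dz": 0, "rx": 0, "ry": 0, "rz": 0, "claw": 0.4}, {"dx": -0.26, "dy": -0.37, "dz": 0, "rx": 0, "ry": 0, "rz": 0, "claw": 0.4}, {"dx": -0.26, "dy": -0.37, "dz": 0, "rx": 0, "ry": 0, "rz": 0, "claw": 0.4}]'

```text
time_s: 2.05
ee_pos: [0.3018, 0.0929, 0.2228]
eef_rot: [3.141, 0.001, 2.84]
force: [0.3, 0.9, 0.4]
grip_width: 0.0564
grip_force: 0.0
```

>>> step_arm --plan '[{"dx": -0.28, "dy": -0.31, "dz": 0, "rx": 0, "ry": 0, "rz": 0, "claw": 0.4}, {"dx": -0.28, "dy": -0.31, "dz": 0, "rx": 0, "ry": 0, "rz": 0, "claw": 0.4}, {"dx": -0.28, "dy": -0.31, "dz": 0, "rx": 0, "ry": 0, "rz": 0, "claw": 0.4}, {"dx": -0.28, "dy": -0.31, "dz": 0, "rx": 0, "ry": 0, "rz": 0, "claw": 0.4}, {"dx": 0, "dy": 0, "dz": 0, "rx": 0, "ry": 0, "rz": -0.034, "claw": 0.4}, {"dx": 0, "dy": 0, "dz": 0, "rx": 0, "ry": 0, "rz": 0, "claw": 0.4}]'

```text
time_s: 2.65
ee_pos: [0.3718, -0.0579, 0.2223]
eef_rot: [3.142, -0.001, 2.892]
force: [0.1, 0.3, 0.5]
grip_width: 0.056
grip_force: 0.0
```

```bash
cat >> h.py <<'E'
from scipy.spatial.transform import Rotation as Ro
def wcloud(p,o):
    z=p["z_map"];v,u=np.mgrid[:384,:512]
    c=np.stack([(u-p["cx"])/p["fx"]*z,(v-p["cy"])/p["fy"]*z,z],-1)
    T=p["tool_from_camera"]
    X=(c@T[:3,:3].T+T[:3,3])@Ro.from_euler("xyz",o["eef_rot"]).as_matrix().T+o["ee_pos"]
    X[z==0]=np.nan
    return X
def box(X,lo=(.38,-.22),hi=(.66,.06),zr=(.058,.078)):
    x,y,z=X.reshape(-1,3).T
    m=(x>lo[0])&(x<hi[0])&(y>lo[1])&(y<hi[1])&(z>zr[0])&(z<zr[1])
    if m.sum()<20: return None
    r=cv2.minAreaRect(X.reshape(-1,3)[m][:,:2].astype(np.float32)*1000);return m.sum(),r,np.round(cv2.boxPoints(r)).tolist()
E
python3 - <<'E'
from h import *
o=telemetry.get_obs();print({k:np.round(o[k],3) for k in("time_s","qpos","ee_pos","eef_rot","grip_width","force")})
p=viewer.camera("wrist");X=wcloud(p,o);np.save("wX.npy",X);np.save("wI.npy",p["img"])
print(box(X,hi=(.55,.06)))
F=X.reshape(-1,3);x,y,z=F.T
print("bench z",np.nanmedian(z[abs(z)<.01]))
d=(x>.53)&(x<.68)&(y>-.33)&(y<.05)&(z>.024)&(z<.036);P=F[d][:,:2]
r=(P[:,0]>.585)&(P[:,1]<-.01)
for _ in range(4):
    c=np.polyfit(P[r][:,1],P[r][:,0],1);e=P[:,0]-np.polyval(c,P[:,1]);r=(abs(e)<.014)&(P[:,1]<-.02)
print("rail",c,np.percentile(e[r],[1,50,99]),r.sum())
s=(P[:,0]<.585)&(P[:,1]>-.04);print("endstop",np.percentile(P[s],[2,50,98],axis=0).round(4).tolist() if s.any() else 0,s.sum())
cv2.imwrite("pics/w2.png",p["img"][:,:,::-1])
E
```

```text
{'time_s': np.float64(2.65), 'qpos': array([-0.252, -0.1  ,  1.961,  0.   ,  1.281, -1.573]), 'ee_pos': array([ 0.372, -0.058,  0.222]), 'eef_rot': array([ 3.142e+00, -1.000e-03,  2.892e+00]), 'grip_width': np.float64(0.056), 'force': array([0.083, 0.258, 0.454])}
(np.int64(4301), ((475.0897521972656, -124.67362213134766), (97.18316650390625, 202.46200561523438), 17.53803825378418), [[398.0, -43.0], [459.0, -236.0], [552.0, -207.0], [491.0, -14.0]])
bench z -7.308427288998942e-05
rail [0.20185002 0.62908427] [-0.01075205  0.00039217  0.00534361] 540
endstop 0 0
```

View pics/w2.png

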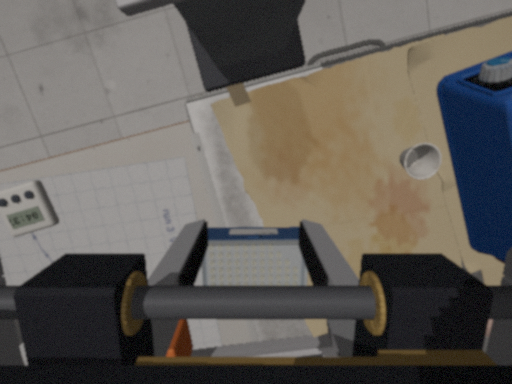

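The box's near edge runs level at row ~230, centred between the fingers at column ~255, so the tool is aligned with the box. Next I go down in front of it.

>>> step_arm --plan '[{"dx": -0.28, "dy": 0, "dz": 0.4, "rx": 0, "ry": 0, "rz": 0, "claw": 0.4}, {"dx": 0, "dy": 0, "dz": 0.4, "rx": 0, "ry": 0, "rz": 0, "claw": 0.4}, {"dx": 0, "dy": 0, "dz": 0.4, "rx": 0, "ry": 0, "rz": 0, "claw": 0.4}, {"dx": 0, "dy": 0, "dz": 0.4, "rx": 0, "ry": 0, "rz": 0, "claw": 0.4}, {"dx": 0, "dy": 0, "dz": 0.3, "rx": 0, "ry": 0, "rz": 0, "claw": 0.4}, {"dx": 0, "dy": 0, "dz": 0, "rx": 0, "ry": 0, "rz": 0, "claw": 0.4}]'

```text
time_s: 3.3
ee_pos: [0.397, -0.0628, 0.03]
eef_rot: [3.142, -0.006, 2.893]
force: [-0.4, -0.4, 0.1]
grip_width: 0.0561
grip_force: 0.0
```

```bash
python3 - <<'E'
from h import *
o=telemetry.get_obs();print({k:np.round(o[k],3) for k in("time_s","ee_pos","eef_rot","grip_width","force")})
p=viewer.camera("top");print(box(cloud(p),hi=(.54,.06),lo=(.44,-.22)))
q=viewer.camera("scene");i=np.hstack([cv2.resize(a["img"][100:250,150:350,::-1],(400,300),interpolation=cv2.INTER_CUBIC) for a in(p,q)]);cv2.imwrite("pics/a.png",i)
E
```

```text
{'time_s': np.float64(3.3), 'ee_pos': array([ 0.397, -0.063,  0.03 ]), 'eef_rot': array([ 3.142, -0.006,  2.893]), 'grip_width': np.float64(0.056), 'force': array([-0.389, -0.391,  0.105])}
(np.int64(961), ((483.92095947265625, -116.58946990966797), (90.30416870117188, 199.70570373535156), 6.414331912994385), [[428.0, -22.0], [450.0, -221.0], [540.0, -211.0], [518.0, -12.0]])
```

View pics/a.png

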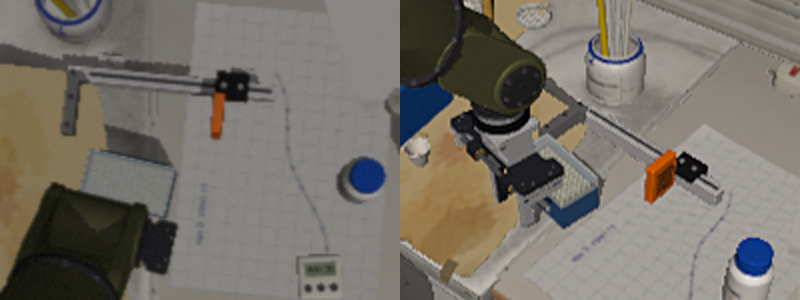

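The scene view shows the gripper standing squarely behind the box with a free path ahead. I'll push gently and turn it to the dock yaw as it goes.

>>> step_arm --plan '[{"dx": -0.07, "dy": 0, "dz": 0, "rx": 0, "ry": 0, "rz": 0, "claw": 0.4}, {"dx": -0.06, "dy": 0, "dz": 0, "rx": 0, "ry": 0, "rz": 0, "claw": 0.4}, {"dx": -0.05, "dy": 0, "dz": 0, "rx": 0, "ry": 0, "rz": 0, "claw": 0.4}, {"dx": -0.05, "dy": 0, "dz": 0, "rx": 0, "ry": 0, "rz": 0, "claw": 0.4}, {"dx": -0.05, "dy": 0, "dz": 0, "rx": 0, "ry": 0, "rz": 0, "claw": 0.4}, {"dx": -0.05, "dy": 0, "dz": 0, "rx": 0, "ry": 0, "rz": 0, "claw": 0.4}, {"dx": -0.05, "dy": 0, "dz": 0, "rx": 0, "ry": 0, "rz": 0, "claw": 0.4}]'

```text
time_s: 4.1
ee_pos: [0.4358, -0.0734, 0.0324]
eef_rot: [-3.142, -0.001, 2.893]
force: [-3.0, 1.7, 3.7]
grip_width: 0.0564
grip_force: 1.7
```

>>> step_arm --plan '[{"dx": -0.05, "dy": 0.015, "dz": 0, "rx": 0, "ry": 0, "rz": -0.009, "claw": 0.4}, {"dx": -0.05, "dy": 0.015, "dz": 0, "rx": 0, "ry": 0, "rz": -0.009, "claw": 0.4}, {"dx": -0.05, "dy": 0.015, "dz": 0, "rx": 0, "ry": 0, "rz": -0.009, "claw": 0.4}, {"dx": -0.05, "dy": 0.015, "dz": 0, "rx": 0, "ry": 0, "rz": -0.009, "claw": 0.4}, {"dx": -0.05, "dy": 0.014, "dz": 0, "rx": 0, "ry": 0, "rz": -0.009, "claw": 0.4}, {"dx": -0.05, "dy": 0.014, "dz": 0, "rx": 0, "ry": 0, "rz": -0.009, "claw": 0.4}, {"dx": -0.05, "dy": 0.013, "dz": 0, "rx": 0, "ry": 0, "rz": -0.009, "claw": 0.4}, {"dx": -0.05, "dy": 0.012, "dz": 0, "rx": 0, "ry": 0, "rz": -0.009, "claw": 0.4}, {"dx": -0.05, "dy": 0.012, "dz": 0, "rx": 0, "ry": 0, "rz": -0.009, "claw": 0.4}, {"dx": -0.05, "dy": 0.012, "dz": 0, "rx": 0, "ry": 0, "rz": -0.007, "claw": 0.4}]'

```text
time_s: 5.1
ee_pos: [0.4879, -0.069, 0.0324]
eef_rot: [3.142, -0.0, 3.032]
force: [-0.9, 0.2, -1.5]
grip_width: 0.0567
grip_force: 0.7
```

```bash
cat >> h.py <<'E'
O=np.array([.6231,-.0112]);A=np.array([[np.cos(-.1107),-np.sin(-.1107)],[np.sin(-.1107),np.cos(-.1107)]])
def dk(P): return (np.asarray(P)[...,:2]-O)@A
E
python3 - <<'E'
from h import *
o=telemetry.get_obs();print({k:np.round(o[k],3) for k in("time_s","ee_pos","eef_rot","grip_width","force")},dk(o["ee_pos"]).round(4))
p=viewer.camera("top");q=viewer.camera("scene")
for a in(p,q):
    for t in("tip_box",): print([ (round(r["score"],2),np.round(r["rect"])) for r in viewer.recognise(t,a)[:1]])
X=cloud(p).reshape(-1,3);D=dk(X);m=(X[:,2]>.058)&(X[:,2]<.076)&(D[:,0]>-.14)&(D[:,0]<.0)&(D[:,1]>-.165)&(D[:,1]<.01)
# far edge fit per dock-y bin
for y in np.arange(-.16,.0,.015):
    s=m&(abs(D[:,1]-y)<.0075)
    if s.sum()>3: print(round(y,3),s.sum(),D[s][:,0].min().round(4),D[s][:,0].max().round(4))
print("y",D[m][:,1].min(),D[m][:,1].max())
i=np.hstack([cv2.resize(a["img"][100:250,150:350,::-1],(400,300),interpolation=cv2.INTER_CUBIC) for a in(p,q)]);cv2.imwrite("pics/b.png",i)
E
```

```text
{'time_s': np.float64(5.1), 'ee_pos': array([ 0.488, -0.069,  0.032]), 'eef_rot': array([ 3.142, -0.   ,  3.032]), 'grip_width': np.float64(0.057), 'force': array([-0.862,  0.189, -1.487])} [-0.128  -0.0724]
[(0.68, array([205., 162., 238., 173.]))]
[(0.88, array([223., 166., 260., 200.]))]
-0.13 54 -0.0883 -0.0493
-0.115 45 -0.0886 -0.048
-0.1 18 -0.0588 -0.0482
-0.085 19 -0.0589 -0.0481
-0.07 17 -0.0573 -0.0491
-0.055 14 -0.0548 -0.0483
-0.04 10 -0.0529 -0.0493
-0.025 8 -0.052 -0.0478
y -0.1342784066941887 -0.014714622888635873
```

View pics/b.png

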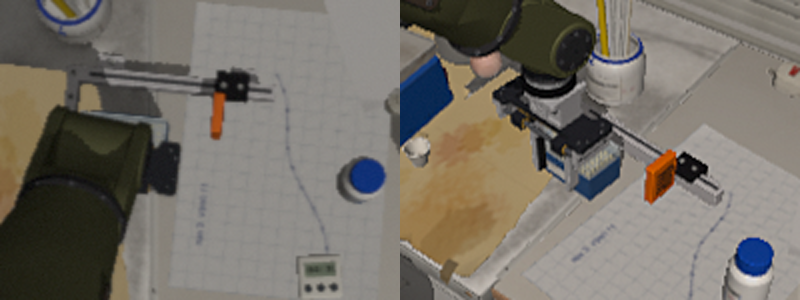

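The box is now square to the dock, with its far side 48 mm from the rail and about 14 mm from the end stop. I'll keep pushing, then creep the last few millimetres while watching force.

>>> step_arm --plan '[{"dx": -0.05, "dy": 0.006, "dz": 0, "rx": 0, "ry": 0, "rz": 0, "claw": 0.4}, {"dx": -0.05, "dy": 0.006, "dz": 0, "rx": 0, "ry": 0, "rz": 0, "claw": 0.4}, {"dx": -0.05, "dy": 0.006, "dz": 0, "rx": 0, "ry": 0, "rz": 0, "claw": 0.4}, {"dx": -0.05, "dy": 0.006, "dz": 0, "rx": 0, "ry": 0, "rz": 0, "claw": 0.4}, {"dx": -0.05, "dy": 0.006, "dz": 0, "rx": 0, "ry": 0, "rz": 0, "claw": 0.4}, {"dx": -0.05, "dy": 0.006, "dz": 0, "rx": 0, "ry": 0, "rz": 0, "claw": 0.4}, {"dx": -0.05, "dy": 0.006, "dz": 0, "rx": 0, "ry": 0, "rz": 0, "claw": 0.4}, {"dx": -0.05, "dy": 0.006, "dz": 0, "rx": 0, "ry": 0, "rz": 0, "claw": 0.4}, {"dx": -0.02, "dy": 0, "dz": 0, "rx": 0, "ry": 0, "rz": 0, "claw": 0.4}, {"dx": -0.02, "dy": 0, "dz": 0, "rx": 0, "ry": 0, "rz": 0, "claw": 0.4}]'

```text
time_s: 6.3
ee_pos: [0.5318, -0.0691, 0.0324]
eef_rot: [3.142, -0.0, 3.032]
force: [-1.9, 0.7, 1.2]
grip_width: 0.0569
grip_force: 1.5
```

>>> step_arm --plan '[{"dx": -0.01, "dy": 0, "dz": 0, "rx": 0, "ry": 0, "rz": 0, "claw": 0.4}, {"dx": -0.01, "dy": 0, "dz": 0, "rx": 0, "ry": 0, "rz": 0, "claw": 0.4}]'

```text
time_s: 6.5
ee_pos: [0.5337, -0.0694, 0.0324]
eef_rot: [3.142, -0.0, 3.031]
force: [-3.9, -0.6, 1.9]
grip_width: 0.0565
grip_force: 1.3
```

>>> step_arm --plan '[{"dx": -0.01, "dy": 0, "dz": 0, "rx": 0, "ry": 0, "rz": 0, "claw": 0.4}, {"dx": 0, "dy": 0, "dz": 0, "rx": 0, "ry": 0, "rz": 0, "claw": 0.4}]'

```text
time_s: 6.7
ee_pos: [0.5349, -0.0695, 0.0324]
eef_rot: [-3.142, 0.0, 3.031]
force: [-1.1, -0.4, 0.8]
grip_width: 0.0564
grip_force: 0.4
```

>>> step_arm --plan '[{"dx": -0.01, "dy": 0, "dz": 0, "rx": 0, "ry": 0, "rz": 0, "claw": 0.4}, {"dx": -0.01, "dy": 0, "dz": 0, "rx": 0, "ry": 0, "rz": 0, "claw": 0.4}]'

```text
time_s: 6.9
ee_pos: [0.5367, -0.0697, 0.0324]
eef_rot: [3.142, -0.0, 3.031]
force: [-1.9, -0.4, 0.1]
grip_width: 0.0565
grip_force: 1.1
```

>>> step_arm --plan '[{"dx": -0.01, "dy": 0, "dz": 0, "rx": 0, "ry": 0, "rz": 0, "claw": 0.4}]'

```text
time_s: 7.0
ee_pos: [0.5369, -0.0697, 0.0324]
eef_rot: [-3.142, -0.002, 3.032]
force: [-17.5, 1.2, 13.6]
grip_width: 0.0562
grip_force: 8.8
```

Force rose to 17 N, so the box has reached the rail. I'll back off and check.

>>> step_arm --plan '[{"dx": 0.01, "dy": 0, "dz": 0, "rx": 0, "ry": 0, "rz": 0, "claw": 0.4}, {"dx": 0.1, "dy": 0, "dz": 0, "rx": 0, "ry": 0, "rz": 0, "claw": 0.4}, {"dx": 0.3, "dy": 0, "dz": 0, "rx": 0, "ry": 0, "rz": 0, "claw": 0.4}, {"dx": 0.3, "dy": 0, "dz": -0.3, "rx": 0, "ry": 0, "rz": 0, "claw": 0.7}, {"dx": 0.4, "dy": -0.2, "dz": -0.3, "rx": 0, "ry": 0, "rz": 0, "claw": 1}, {"dx": 0.2, "dy": -0.3, "dz": -0.3, "rx": 0, "ry": 0, "rz": 0, "claw": 1}, {"dx": 0, "dy": -0.4, "dz": -0.2, "rx": 0, "ry": 0, "rz": 0, "claw": 1}]'

```text
time_s: 7.7
ee_pos: [0.3987, -0.1435, 0.1421]
eef_rot: [-3.141, 0.002, 3.033]
force: [1.2, 0.0, -0.0]
grip_width: 0.0278
grip_force: 0.0
```

```bash
python3 - <<'E'
from h import *
o=telemetry.get_obs();print({k:np.round(o[k],3) for k in("time_s","ee_pos","eef_rot","grip_width","force")},dk(o["ee_pos"]).round(4))
p=viewer.camera("top");q=viewer.camera("scene")
for a in (p,q):
    X=cloud(a).reshape(-1,3);D=dk(X);m=(X[:,2]>.058)&(X[:,2]<.076)&(D[:,0]>-.1)&(D[:,0]<.02)&(D[:,1]>-.165)&(D[:,1]<.01)
    r=cv2.minAreaRect((D[m]*1000).astype(np.float32));print("box",r,m.sum())
    m=(X[:,2]>.066)&(X[:,2]<.085)&(D[:,0]>-.08)&(D[:,0]<.0)&(D[:,1]>-.26)&(D[:,1]<-.165);print("clamp",np.percentile(D[m],[1,50,99],axis=0).round(4).tolist(),m.sum())
i=np.hstack([cv2.resize(a["img"][100:250,150:350,::-1],(400,300),interpolation=cv2.INTER_CUBIC) for a in(p,q)]);cv2.imwrite("pics/c.png",i)
E
```

```text
{'time_s': np.float64(7.7), 'ee_pos': array([ 0.399, -0.144,  0.142]), 'eef_rot': array([-3.141e+00,  2.000e-03,  3.033e+00]), 'grip_width': np.float64(0.028), 'force': array([ 1.232,  0.016, -0.037])} [-0.2084 -0.1563]
box ((-33.60127639770508, -68.21549224853516), (69.34602355957031, 122.49552154541016), 0.13021795451641083) 1085
clamp [[-0.0615, -0.2101], [-0.034, -0.2022], [-0.0063, -0.1946]] 117
box ((-16.126224517822266, -90.14842987060547), (126.96834564208984, 56.2947998046875), 60.29290771484375) 116
clamp [[-0.0662, -0.2123], [-0.0411, -0.206], [-0.0129, -0.1959]] 94
```

View pics/c.png

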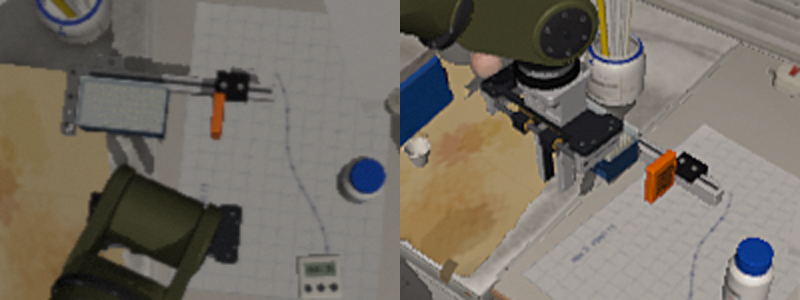

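The box is flush and square (centre x −33.6 mm, angle 0.1°), with 7 mm left to the end stop and the clamp still open. Now I'll move beside the clamp's outer face.

>>> step_arm --plan '[{"dx": -0.34, "dy": -0.3, "dz": 0, "rx": 0, "ry": 0, "rz": 0, "claw": 1}, {"dx": -0.34, "dy": -0.3, "dz": 0, "rx": 0, "ry": 0, "rz": 0, "claw": 1}, {"dx": -0.34, "dy": -0.2, "dz": 0, "rx": 0, "ry": 0, "rz": 0, "claw": 1}, {"dx": -0.34, "dy": -0.14, "dz": 0, "rx": 0, "ry": 0, "rz": 0, "claw": 1}, {"dx": -0.34, "dy": 0, "dz": 0, "rx": 0, "ry": 0, "rz": 0, "claw": 1}, {"dx": 0, "dy": 0, "dz": 0, "rx": 0, "ry": 0, "rz": 0, "claw": 1}]' --grip_force 20

```text
time_s: 8.4
ee_pos: [0.5613, -0.2554, 0.1386]
eef_rot: [3.141, -0.0, 3.032]
force: [-1.1, -0.2, -0.6]
grip_width: 0.0004
grip_force: 0.0
```

```bash
python3 - <<'E'
from h import *
o=telemetry.get_obs();print({k:np.round(o[k],3) for k in("time_s","ee_pos","eef_rot","grip_width","force")},dk(o["ee_pos"]).round(4))
E
```

```text
{'time_s': np.float64(8.4), 'ee_pos': array([ 0.561, -0.255,  0.139]), 'eef_rot': array([ 3.141, -0.   ,  3.032]), 'grip_width': np.float64(0.0), 'force': array([-1.118, -0.152, -0.561])} [-0.0344 -0.2495]
```

>>> step_arm --plan '[{"dx": 0.02, "dy": 0, "dz": 0.32, "rx": 0, "ry": 0, "rz": 0, "claw": 1}, {"dx": 0, "dy": 0, "dz": 0.32, "rx": 0, "ry": 0, "rz": 0, "claw": 1}, {"dx": 0, "dy": 0, "dz": 0.3, "rx": 0, "ry": 0, "rz": 0, "claw": 1}, {"dx": 0, "dy": 0.08, "dz": 0, "rx": 0, "ry": 0, "rz": 0, "claw": 1}, {"dx": 0, "dy": 0.08, "dz": 0, "rx": 0, "ry": 0, "rz": 0, "claw": 1}, {"dx": 0, "dy": 0.06, "dz": 0, "rx": 0, "ry": 0, "rz": 0, "claw": 1}, {"dx": 0, "dy": 0.05, "dz": 0, "rx": 0, "ry": 0, "rz": 0, "claw": 1}, {"dx": 0, "dy": 0.05, "dz": 0, "rx": 0, "ry": 0, "rz": 0, "claw": 1}, {"dx": 0, "dy": 0.05, "dz": 0, "rx": 0, "ry": 0, "rz": 0, "claw": 1}, {"dx": 0, "dy": 0.05, "dz": 0, "rx": 0, "ry": 0, "rz": 0, "claw": 1}]'

```text
time_s: 9.4
ee_pos: [0.5621, -0.2138, 0.0468]
eef_rot: [-3.141, 0.001, 3.031]
force: [1.7, -3.3, 2.8]
grip_width: 0.0001
grip_force: 1.6
```

>>> step_arm --plan '[{"dx": 0, "dy": 0.05, "dz": 0, "rx": 0, "ry": 0, "rz": 0, "claw": 1}, {"dx": 0, "dy": 0.05, "dz": 0, "rx": 0, "ry": 0, "rz": 0, "claw": 1}, {"dx": 0, "dy": 0.05, "dz": 0, "rx": 0, "ry": 0, "rz": 0, "claw": 1}, {"dx": 0, "dy": 0.05, "dz": 0, "rx": 0, "ry": 0, "rz": 0, "claw": 1}, {"dx": 0, "dy": 0.05, "dz": 0, "rx": 0, "ry": 0, "rz": 0, "claw": 1}, {"dx": 0, "dy": 0.05, "dz": 0, "rx": 0, "ry": 0, "rz": 0, "claw": 1}]'

```text
time_s: 10.0
ee_pos: [0.5652, -0.1837, 0.0463]
eef_rot: [-3.142, -0.0, 3.031]
force: [0.4, -3.3, 3.1]
grip_width: 0.0007
grip_force: 1.6
```

```bash
cat > m.py <<'E'
from h import *
o=telemetry.get_obs();print({k:np.round(o[k],3) for k in("time_s","ee_pos","eef_rot","grip_width","force")},dk(o["ee_pos"]).round(4))
p=viewer.camera("top");q=viewer.camera("scene")
X=cloud(p).reshape(-1,3);D=dk(X);im=p["img"].reshape(-1,3).astype(int)
m=(X[:,2]>.05)&(X[:,2]<.085)&(D[:,0]>-.09)&(D[:,0]<.02)&(D[:,1]>-.26)&(D[:,1]<.02)
g=(im[:,0]>im[:,2]*2)&(im[:,0]>1.5*im[:,1])
for n,s in(("orange",m&g),("rest",m&~g)):
    if s.sum()>5: print(n,s.sum(),np.percentile(D[s],[1,50,99],axis=0).round(4).tolist(),cv2.minAreaRect((D[s]*1000).astype(np.float32)))
i=np.hstack([cv2.resize(a["img"][100:250,150:350,::-1],(400,300),interpolation=cv2.INTER_CUBIC) for a in(p,q)])
import sys;cv2.imwrite(f"pics/{sys.argv[1]}.png",i)
E
python3 m.py d
```

```text
{'time_s': np.float64(10.0), 'ee_pos': array([ 0.565, -0.184,  0.046]), 'eef_rot': array([-3.142, -0.   ,  3.031]), 'grip_width': np.float64(0.001), 'force': array([ 0.426, -3.262,  3.086])} [-0.0385 -0.1778]
rest 556 [[-0.0676, -0.0753], [-0.0316, -0.0383], [-0.0004, -0.0082]] ((-34.0622673034668, -42.368812561035156), (69.98625946044922, 68.87398529052734), 89.23951721191406)
```

View pics/d.png

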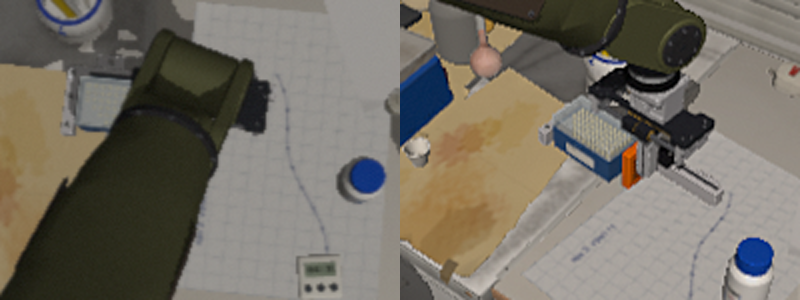

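The clamp is sliding at ~3.3 N and the box stays flush. About 27 mm remain.

>>> step_arm --plan '[{"dx": 0, "dy": 0.04, "dz": 0, "rx": 0, "ry": 0, "rz": 0, "claw": 1}, {"dx": 0, "dy": 0.04, "dz": 0, "rx": 0, "ry": 0, "rz": 0, "claw": 1}, {"dx": 0, "dy": 0.04, "dz": 0, "rx": 0, "ry": 0, "rz": 0, "claw": 1}, {"dx": 0, "dy": 0.03, "dz": 0, "rx": 0, "ry": 0, "rz": 0, "claw": 1}, {"dx": 0, "dy": 0.02, "dz": 0, "rx": 0, "ry": 0, "rz": 0, "claw": 1}, {"dx": 0, "dy": 0.02, "dz": 0, "rx": 0, "ry": 0, "rz": 0, "claw": 1}, {"dx": 0, "dy": 0.02, "dz": 0, "rx": 0, "ry": 0, "rz": 0, "claw": 1}]'

```text
time_s: 10.8
ee_pos: [0.5673, -0.1631, 0.0461]
eef_rot: [-3.142, -0.001, 3.031]
force: [-2.7, -4.8, -1.7]
grip_width: 0.0004
grip_force: 2.5
```

>>> step_arm --plan '[{"dx": 0, "dy": 0.015, "dz": 0, "rx": 0, "ry": 0, "rz": 0, "claw": 1}, {"dx": 0, "dy": 0.015, "dz": 0, "rx": 0, "ry": 0, "rz": 0, "claw": 1}]'

```text
time_s: 11.0
ee_pos: [0.5676, -0.1603, 0.0461]
eef_rot: [-3.141, -0.001, 3.031]
force: [-2.2, -4.6, -2.5]
grip_width: 0.0005
grip_force: 2.5
```

>>> step_arm --plan '[{"dx": 0, "dy": 0.01, "dz": 0, "rx": 0, "ry": 0, "rz": 0, "claw": 1}, {"dx": 0, "dy": 0.01, "dz": 0, "rx": 0, "ry": 0, "rz": 0, "claw": 1}]'

```text
time_s: 11.2
ee_pos: [0.5678, -0.1583, 0.0461]
eef_rot: [-3.141, -0.0, 3.031]
force: [-1.7, -4.8, -2.2]
grip_width: 0.0004
grip_force: 2.4
```

>>> step_arm --plan '[{"dx": 0, "dy": 0.01, "dz": 0, "rx": 0, "ry": 0, "rz": 0, "claw": 1}]'

```text
time_s: 11.3
ee_pos: [0.5679, -0.1573, 0.0461]
eef_rot: [-3.141, -0.001, 3.031]
force: [-2.4, -4.9, -1.6]
grip_width: 0.0005
grip_force: 2.4
```

>>> step_arm --plan '[{"dx": 0, "dy": 0.01, "dz": 0, "rx": 0, "ry": 0, "rz": 0, "claw": 1}]'

```text
time_s: 11.4
ee_pos: [0.5681, -0.1564, 0.0461]
eef_rot: [-3.141, -0.0, 3.031]
force: [-2.5, -7.2, -3.5]
grip_width: 0.0002
grip_force: 4.2
```

>>> step_arm --plan '[{"dx": 0, "dy": 0.007, "dz": 0, "rx": 0, "ry": 0, "rz": 0, "claw": 1}]'

```text
time_s: 11.5
ee_pos: [0.5681, -0.1563, 0.0462]
eef_rot: [-3.14, -0.0, 3.031]
force: [-3.3, -13.1, -3.9]
grip_width: 0.0005
grip_force: 7.1
```

Force rose to 13 N, so the box is against the end stop and held. I'll back off, clear the view and check.

>>> step_arm --plan '[{"dx": 0, "dy": -0.02, "dz": 0, "rx": 0, "ry": 0, "rz": 0, "claw": 1}, {"dx": 0, "dy": -0.2, "dz": 0, "rx": 0, "ry": 0, "rz": 0, "claw": 1}, {"dx": 0, "dy": -0.3, "dz": -0.1, "rx": 0, "ry": 0, "rz": 0, "claw": 1}, {"dx": 0, "dy": -0.1, "dz": -0.4, "rx": 0, "ry": 0, "rz": 0, "claw": 1}, {"dx": 0, "dy": 0, "dz": -0.4, "rx": 0, "ry": 0, "rz": 0, "claw": 1}, {"dx": 0.4, "dy": 0, "dz": -0.2, "rx": 0, "ry": 0, "rz": 0, "claw": 1}, {"dx": 0.4, "dy": 0, "dz": 0, "rx": 0, "ry": 0, "rz": 0, "claw": 1}, {"dx": 0.4, "dy": 0, "dz": 0, "rx": 0, "ry": 0, "rz": 0, "claw": 1}, {"dx": 0.4, "dy": 0, "dz": 0, "rx": 0, "ry": 0, "rz": 0, "claw": 1}, {"dx": 0, "dy": 0, "dz": 0, "rx": 0, "ry": 0, "rz": 0, "claw": 1}]'

```text
time_s: 12.5
ee_pos: [0.3996, -0.1986, 0.1565]
eef_rot: [3.141, -0.0, 3.031]
force: [0.4, -0.4, 0.4]
grip_width: 0.0007
grip_force: 0.0
```

```bash
sed -i 's/"z_map"/"z_map"/' m.py; python3 m.py e
```

```text
{'time_s': np.float64(12.5), 'ee_pos': array([ 0.4  , -0.199,  0.157]), 'eef_rot': array([ 3.141, -0.   ,  3.031]), 'grip_width': np.float64(0.001), 'force': array([ 0.361, -0.41 ,  0.442])} [-0.2014 -0.211 ]
orange 116 [[-0.0613, -0.139], [-0.0357, -0.1326], [-0.0077, -0.1252]] ((-34.50602722167969, -131.90609741210938), (14.236766815185547, 54.408363342285156), 89.61959075927734)
rest 1119 [[-0.0678, -0.1234], [-0.0352, -0.0626], [-0.0003, -0.0015]] ((-31.822917938232422, -62.083290100097656), (125.53779602050781, 73.09898376464844), 89.94190216064453)
```

View pics/e.png

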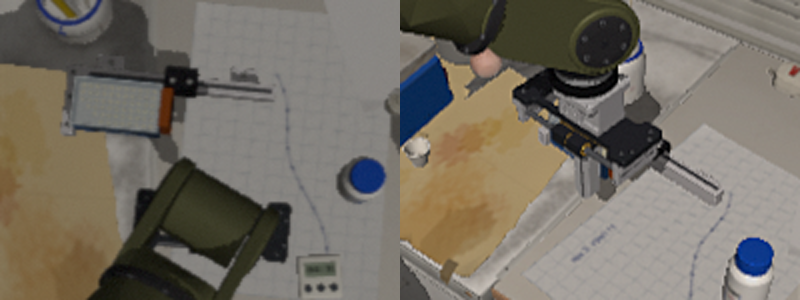

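The picture shows the box flush against the rail and end stop, with the clamp closed on it and the arm clear.

```bash
python3 -c "
from station import hand_in
print(hand_in())"
```

```text
the job is handed in; nothing more can be done
None
```

I handed the job in after 12.5 s of the 48 s allowed; no verdict came back. The last camera check shows the box square and flush against the back rail and against the end stop (centre within about 2 mm of the target), with the clamp closed on it, the arm clear, and contact forces no higher than about 22 N.

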